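# Fit the air tube of the shoe dryer

### The job

Slide the mahogany hatch of the dryer's air outlet fully open, take the chrome air tube from its stand in the brush tray, and push it foot first into the collet, on past the gripping seal, until it bottoms firmly on the rubber seat. Feel for the bottom rather than ramming it, and do not push with more than 25 N. Let go of the tube and leave the hatch open and everything else where it is.

Things in the scene. Friction and masses are not known exactly. Their poses are not given: they have to be found in the camera images.
- port: Fixed mahogany box, 130 (own x) x 220 (own y) x 66 mm high, the air outlet of the shoe dryer; origin at the centre of its underside, z up. Its deck is 50 mm up; a hatch slides over the deck along the box's own y between two low rails (tops at 66 mm).
- port_mouth (a point): Centre of the collet's mouth, in the deck under the hatch, 50 mm up, 50 mm from the box's middle towards its own -y. Bore straight down, 19.5 mm wide, 3 mm chamfer, ringed by brass (inner width 26, 4 mm high). A springy seal grips from about 8 mm down: sliding through it takes roughly 3 to 8 N pushed slowly, up to 13 N moving, and it holds the tube. The bore ends on a rubber seat 20 to 38 mm down.
- seat: Adjustable depth stop with a rubber seat on top, at the bottom of the bore; origin on the bore's axis, level with the underside of the box. Its height setting differs from case to case and is in no reading: the rubber face lies 12 to 30 mm above this origin. The stop itself does not yield; a soft lip, 3 mm proud of the face, gives way at 1 to 1.5 N; the rubber itself yields about 1 mm per 12 N.
- hatch (a joint): How far the mahogany sliding hatch is open, m: 0 shut (centred over the collet), 0.098 fully open; grows as it slides towards the box's own +y. Starts shut or up to 12 mm open. Sliding takes about 2 N and it stays where it is left.
- hatch_knob (a point): Middle of the top of the brass bar knob on the hatch: bar 40 mm along the box's own x, 14 mm thick along its own y, standing 32 mm above the hatch panel (panel top 64.5 mm above the table, knob top 96.5 mm).
- tube: Loose rigid chrome air tube, 18 mm across, 140 mm long, upright, about 150 g; origin at the centre of its foot, z along the tube to its top. The foot tapers from 18 to 14 mm over the last 4 mm. It carries a square dark bakelite grip block, 26 x 26 mm, from 92 to 132 mm above the foot, sides along the tube's own x and y. It starts standing in the stand.
- stand_hole (a point): Mouth of the tube's stand hole, 21 mm wide and 37 mm deep, in the top of a 70 x 70 mm mahogany block (top 51 mm above the table) at one end of the tray.
- tray: Fixed bakelite tray 200 (own x) x 120 (own y) mm, rim 14 mm high; origin at the centre of its underside. The stand block is 50 mm towards its own +x.
- tin: Bystander: flat round aluminium tin, 66 mm across, 22 mm high, in the tray beside the tube's stand block; origin at the centre of its underside.
- tree_a: Bystander: chrome shoe tree, 240 x 66 x 62 mm high; origin at the middle of its underside.
- tree_b: Bystander: second chrome shoe tree, the same.
- shoehorn: Bystander: flat ivory-coloured shoehorn 210 x 44 x 6 mm; origin at the middle of its underside.
- brush: Bystander: wooden shoe brush 150 x 48 x 43 mm, bristles down; origin at the middle of its underside.
- polish: Bystander: amber glass polish bottle, 52 mm across, 120 mm high; origin at the centre of its underside.
- wax_tin: Bystander: round brass wax tin, 76 mm across, 30 mm high; origin at the centre of its underside.
There are look-alikes about, which are no part of the job. What is meant by the tube is not white or yellow, and is the larger of those in its own colour.

How it is judged:
On the way, in this order (a step that is already met when the one before it is completed fails the run):
1. the hatch is slid fully open (more than 85 of its 98 mm) (value of joint hatch above 0.085 m), for 0.2 s.
2. the tube stands in the collet, foot on the rubber seat, pressed firmly on it (more than 4 N) (horizontal distance between tube and port_mouth below 0.003 m and z of tube in the frame of port_mouth below -0.018 m and angle between tube's own z axis and vertical below 0.06 rad and contact force between tube and seat above 4 N), for 0.1 s.
At the end, for the whole second after the job is handed in: The tube stands upright in the collet (within 0.06 rad), centred within 3 mm and at least 18 mm deep, at rest with its foot still on the rubber seat's soft lip, so within about 3 mm of the seat's face (more than 0.3 N); the hatch is more than 85 mm open; nothing else has moved by more than 20 mm (horizontal distance between tube and port_mouth below 0.003 m and z of tube in the frame of port_mouth below -0.018 m and angle between tube's own z axis and vertical below 0.06 rad and contact force between tube and seat above 0.3 N and value of joint hatch above 0.085 m and linear speed of tube below 0.02 m/s); the robot touches nothing.
It fails at once if the tube was rammed against the outlet's rim or deck (over 40 N while its foot is not yet in the seal) (z of tube in the frame of port_mouth above -0.005 m and contact force between tube and port above 40 N).
It fails at once if the tube was rammed onto the rubber seat (more than 24 N on the seat; pushing with 25 N or less stays below this) (contact force between tube and seat above 24 N).
It fails at once if a bystander was pushed more than 20 mm or knocked over (distance of any of tin, tree_a, tree_b, shoehorn, brush, polish, wax_tin from where it was at the start of the episode above 0.02 m or angle between any of tin, tree_a, tree_b, shoehorn, brush, polish, wax_tin's own z axis and vertical above 0.4 rad).
It also fails if it takes over 64 s, if anything falls off the work surface, if the arm or the gripper's body presses on something with over 40 N, if the wrist force passes 120 N, or if a joint passes its speed limit or range.

### The arm

A 7-joint arm with a two-finger parallel gripper is mounted at the origin on the work surface. World frame = base frame: x ahead of the robot, y to its left, z up, the work surface at z = 0. Lengths are in m, angles in rad, forces in N, time in s.
With the tool pointing down it reaches from about 0.35 to 0.9 m from the base axis. Payload 19.9 kg.
Tool frame: the origin (TCP) lies between the finger pads; the fingertips stand 19 mm ahead of it and the grasp point (between the pads) is the TCP; z points along the fingers, y is the direction in which the jaws open and shut (so a half turn about z gives the same grasp; the last joint's range is limited). The gripper opens to 94 mm and grips with 3 to 60 N. Pads are 16 mm wide; open, the fingers measure 119 mm over their backs; the gripper's body (75 mm by 177 mm) begins 78 mm behind the grasp point.
Start: joints at [1.071, 0.417, -0.01, 1.614, 0.005, 1.111, -0.053], TCP at [0.276, -0.561, 0.187] pointing down, gripper open.
Joint ranges: [-2.81, 2.81], [-0.39, 2.02], [-1.27, 1.25], [0.06, 2.57], [-1.19, 4.33], [0.19, 2], [-2.82, 2.82]. Speed limits (rad/s): [1.89, 1.89, 2.39, 2.39, 3.01, 3.01, 3.01].

### API

Orientations are given as a 3x3 rotation matrix whose columns are the frame's x, y, z axes.
In Python, from rig import robot gives the robot as it stands. Calls block until the motion is done:
- robot.move_ptp(position, orientation): joint-space move of the TCP to a pose.
- robot.move_linear(position, velocity=0.15, frame=None, threshold=None): straight line of the TCP; frame=None keeps the orientation; velocity is the mean speed in m/s. With threshold (N) it stops when the force on the tool has changed by that much, and returns True; else False.
- robot.goto_joints(angles): joint-space move.
- robot.gripper_to(opening): finger opening in m; the grip force is fixed at half the most; returns when the fingers have stopped.
- robot.pause(seconds).
- robot.ik(position, orientation): joint angles nearest the present ones, or None.
- robot.get_state(): the state.
- robot.grab_frame(name): name is "scene" or "side" or "wrist"; returns the picture (420x560x3 uint8, red, green, blue); there is no depth.
- robot.camera_info(name): a dict with "fx", "fy", "cx", "cy" (pixels), "rvec" (rotation vector, rad) and "tvec" (3), from world to camera coordinates, as OpenCV has them. Camera axes: x right, y down, z forward; pixel columns grow to the right and rows downward; lengths in m; the calibration is good to about 2 mm. A picture is of the moment at which its call begins: read the wrist's pose just before it. camera_info takes no time and is no camera call; for the wrist camera it gives the pose at the moment of the call.
A pose or a line that the arm cannot do raises robot.PlanningError and nothing moves.
- robot.sign_off(): hands the job in, once; it reports no verdict.
The state is a dict: "time": time; "qpos": joint angles; "joint_vel": joint speeds; "effort": joint torques, N m; "ee_pos": TCP position; "tool_rot": TCP orientation; "force": force on the tool from outside, world axes, zero at the start; "moment": the same for the moment, N m; "opening": finger opening in m.
Only numpy, scipy, OpenCV 4.12 (cv2) and the standard library are available. Lean on these libraries where they do the work, as an engineer would, in place of code of your own. Each camera call takes 0.05 s, during which the arm holds its last target. There are 200 camera calls.

## Working session

There is one attempt and no reset: what is moved stays moved. The work goes in short steps, each a Python script; the robot and the scene stay as the last script left them, time stands still between calls to the robot, and variables do not carry over. Pictures are saved under pics/ and viewed, about 8 in all and at most 12, crops included, and the job is handed in when it is done.

```bash
mkdir -p pics; ls
python3 - <<'E'
from rig import robot
import cv2,numpy as np
for n in("scene","side"):
    f=robot.grab_frame(n); cv2.imwrite(f"pics/{n}0.png",cv2.resize(f[:,:,::-1],None,fx=1.4,fy=1.4,interpolation=cv2.INTER_CUBIC))
    cv2.imwrite(f"pics/raw_{n}0.png",f[:,:,::-1])
    c=robot.camera_info(n);R=cv2.Rodrigues(np.array(c["rvec"]))[0];print(n,c,"cam pos",-R.T@np.array(c["tvec"]).ravel())
E
```

```text
pics
scene {'fx': 447.8490830069788, 'fy': 447.8490830069788, 'cx': 276.24501829563576, 'cy': 213.9073606025883, 'rvec': array([ 1.14188515,  2.39238209, -0.93888704]), 'tvec': array([ 0.3492453 , -0.26512214,  1.46195212])} cam pos [1.15592456 0.46617523 0.88095692]
side {'fx': 435.082573882691, 'fy': 435.082573882691, 'cx': 280.261310551522, 'cy': 213.0485227837387, 'rvec': array([ 0.06155215, -2.72666693,  1.48551658]), 'tvec': array([0.5839443 , 0.08533551, 1.16093093])} cam pos [0.52601434 0.95803163 0.70817937]
```

View pics/scene0.png

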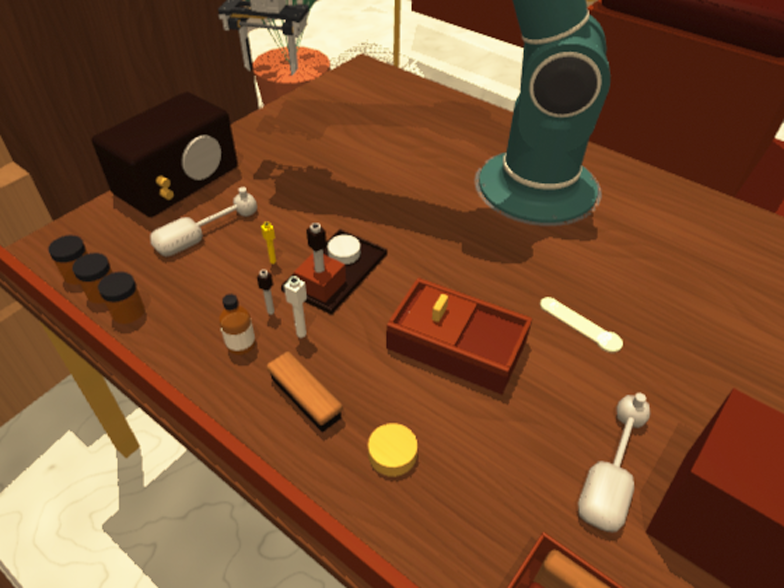

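View pics/side0.png

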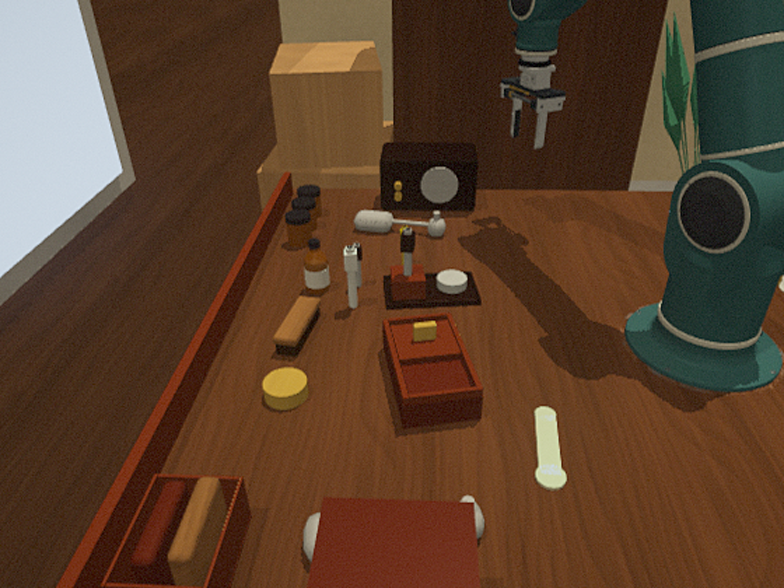

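Candidates for the tube (scene view px): chrome with dark block in the stand (317,240), smaller chrome with dark block (265,285), white (294,300) and yellow (268,240). By the description it is the one in the stand. I'll check that in a close crop.

```bash
cat > h.py <<'E'
import numpy as np,cv2
def ray(c,u,v):
    R=cv2.Rodrigues(np.array(c["rvec"]))[0];t=np.array(c["tvec"]).ravel()
    d=R.T@np.array([(u-c["cx"])/c["fx"],(v-c["cy"])/c["fy"],1]);return -R.T@t,d/np.linalg.norm(d)
def onz(c,u,v,z):
    o,d=ray(c,u,v);return o+d*(z-o[2])/d[2]
def tri(*r):
    A=sum(np.eye(3)-np.outer(d,d) for o,d in r);b=sum((np.eye(3)-np.outer(d,d))@o for o,d in r)
    return np.linalg.solve(A,b)
def down(yaw): # tool z down, tool y axis along yaw
    y=np.array([np.cos(yaw),np.sin(yaw),0]);z=np.array([0,0,-1.]);return np.column_stack([np.cross(y,z),y,z])
E
python3 - <<'E'
from rig import robot
from h import *
S=robot.camera_info("scene");D=robot.camera_info("side");k=1.4
for n,c,ps in(("scene",S,[(417,284),(530,322),(508,362),(388,333)]),("side",D,[(455,315),(480,385),(402,400),(384,322)])):
    P=np.array([onz(c,u/k,v/k,.066) for u,v in ps]);print(n,"box",P.round(3)[:,:2].tolist(),"c",P.mean(0).round(3))
for n,a,b in(("knob",(440,300),(425,327)),("grip top",(317,227),(407,231))):
    print(n,tri(ray(S,a[0]/k,a[1]/k),ray(D,b[0]/k,b[1]/k)).round(4))
print("tray s",[onz(S,u/k,v/k,.014).round(3)[:2].tolist() for u,v in((386,250),(332,310))],"side",[onz(D,u/k,v/k,.014).round(3)[:2].tolist() for u,v in((476,274),(480,303),(386,305))])
a=cv2.imread("pics/raw_scene0.png")[150:290,185:385];b=cv2.imread("pics/raw_side0.png")[155:305,235:355]
cv2.imwrite("pics/crop.png",np.hstack([cv2.resize(a,None,fx=2.2,fy=2.2,interpolation=2)[:308],cv2.resize(b,(int(120*2.8),420),interpolation=2)[:308]]))
E
```

```text
scene box [[0.488, 0.014], [0.438, 0.22], [0.537, 0.236], [0.613, 0.046]] c [0.519 0.129 0.066]
side box [[0.466, 0.018], [0.433, 0.213], [0.556, 0.253], [0.597, 0.045]] c [0.513 0.132 0.066]
knob [0.5193 0.0851 0.0902]
grip top [ 0.5602 -0.16    0.152 ]
tray s [[0.408, -0.123], [0.601, -0.097]] side [[0.409, -0.223], [0.408, -0.104], [0.602, -0.091]]
```

View pics/crop.png

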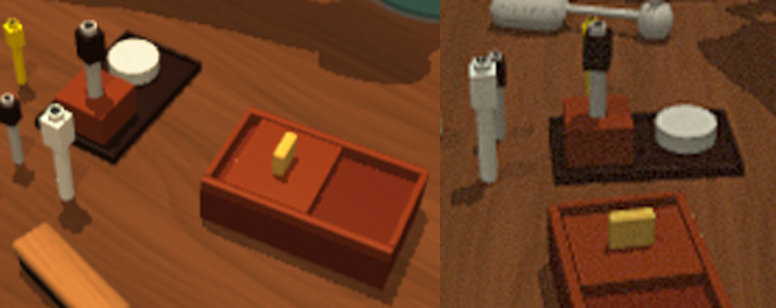

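The crop confirms it: the larger chrome tube with the dark block stands in the stand, with a smaller dark-block copy to its left. Now close views with the wrist camera.

Run:
```python
from rig import robot
from h import *
p=np.array(robot.get_state()["ee_pos"]);
robot.move_linear([p[0],p[1],0.33],velocity=0.3)
def go(pos,yaws):
    best=None
    for y in yaws:
        q=robot.ik(pos,down(y))
        if q is not None and (best is None or abs(q[6])<abs(best[0][6])): best=(q,y)
    print("yaw",best[1],"q",np.round(best[0],2)); robot.move_ptp(pos,down(best[1]))
    c=robot.camera_info("wrist")
    f=robot.grab_frame("wrist");return c,f
import pickle
c1,f1=go([0.52,-0.16,0.34],[np.pi/2+.06,-np.pi/2+.06])
c2,f2=go([0.50,0.09,0.34],[np.radians(104),np.radians(-76)])
pickle.dump((c1,f1,c2,f2),open("w.pkl","wb"))
for c in(c1,c2): print(ray(c,280,210))
cv2.imwrite("pics/wr.png",np.hstack([f1,f2])[:,:,::-1]); print(robot.get_state()["time"])
cv2.imwrite("pics/w1.png",cv2.resize(f1[:,:,::-1],None,fx=1.4,fy=1.4));cv2.imwrite("pics/w2.png",cv2.resize(f2[:,:,::-1],None,fx=1.4,fy=1.4))
```

```text
yaw -1.5107963267948965 q [ 0.49  0.18 -0.29  1.59  0.05  1.38 -1.32]
yaw 1.8151424220741028 q [ 0.71  0.21 -1.09  1.66  0.19  1.39  1.41]
(array([ 0.58578022, -0.15636382,  0.53835902]), array([-0.21532134, -0.01323706, -0.97645353]))
(array([0.43630129, 0.07463997, 0.53861244]), array([ 0.20866646,  0.05058343, -0.97667785]))
4.95
```

View pics/w1.png

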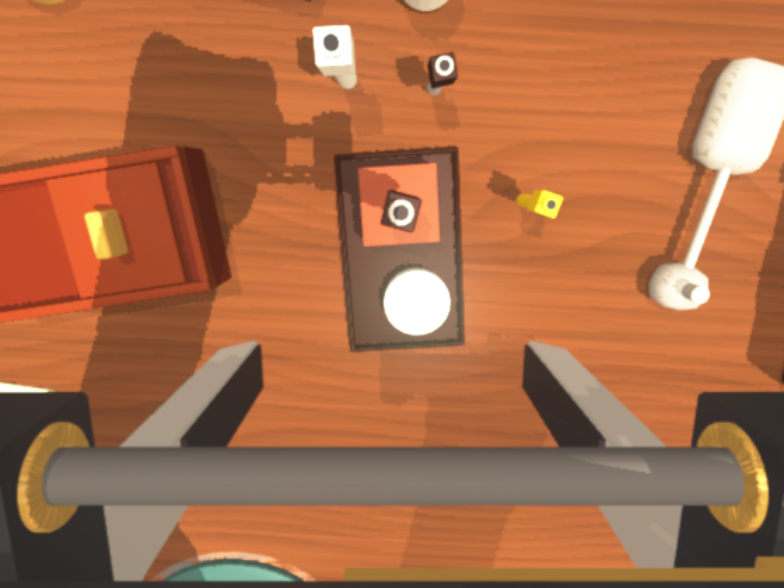

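View pics/w2.png

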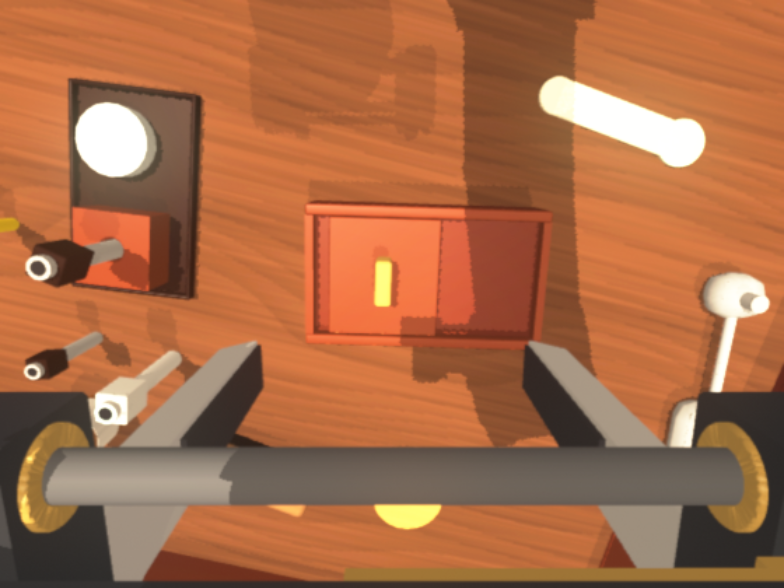

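w1 shows the tube's top ring at about (401,211), with the block turned about 11° in the image. w2 shows the box rim corners at (307,204), (549,212), (545,347) and (306,340), with the knob at (384,283).

Run:
```python
from rig import robot
from h import *
import pickle
c1,f1,c2,f2=pickle.load(open("w.pkl","rb"));k=1.4
g=lambda c,ps,z:np.array([onz(c,u/k,v/k,z)[:2] for u,v in ps])
B=g(c2,[(307,204),(549,212),(545,347),(306,340)],.066)
print("box",B.round(4).tolist(),B.mean(0).round(4),[np.linalg.norm(B[i]-B[i-1]).round(3) for i in range(4)])
e=B[1]-B[0]+B[2]-B[3];print("own y yaw",np.degrees(np.arctan2(e[1],e[0])))
hsv=cv2.cvtColor(f2,cv2.COLOR_RGB2HSV);m=cv2.inRange(hsv,(22,150,150),(35,255,255));m[:,:240]=0;m[:,300:]=0;m[:160]=0;m[230:]=0
kp=cv2.findNonZero(m)[:,0].astype(float)*k;r=cv2.minAreaRect((kp).astype(np.float32));print(r)
print("knob",g(c2,[r[0]],.094)); 
print("tube top",g(c1,[(401,211)],.154),g(c2,[(41,267)],.154), "tri",tri(ray(c1,401/k,211/k),ray(c2,41/k,267/k)))
Q=g(c1,[(387,191),(422,197),(414,231),(382,224)],.146);print(Q.round(4).tolist(),[np.degrees(np.arctan2(*(Q[i]-Q[i-1])[::-1])).round(1) for i in range(4)])
h1=f1[120:180,255:315];d=(h1.max(2)<60).astype(np.uint8)
cv2.imwrite("pics/blk.png",cv2.resize(h1[:,:,::-1],None,fx=8,fy=8,interpolation=2))
S=g(c1,[(360,166),(437,164),(440,243),(363,247)],.051);print("stand",S.mean(0),[np.degrees(np.arctan2(*(S[i]-S[i-1])[::-1])).round(1) for i in range(4)])
```

```text
box [[0.4763, 0.0065], [0.4314, 0.2164], [0.5521, 0.2513], [0.5997, 0.0314]] [0.5149 0.1264] [np.float64(0.126), np.float64(0.215), np.float64(0.126), np.float64(0.225)]
own y yaw 102.14997699449805
((382.9000244140625, 283.5), (15.399993896484375, 43.4000244140625), 0.0)
knob [[0.52419742 0.08782931]]
tube top [[ 0.56262175 -0.16444122]] [[ 0.56129171 -0.16247081]] tri [ 0.56240022 -0.16452427  0.15064729]
[[0.5759, -0.1535], [0.5731, -0.1793], [0.5481, -0.1752], [0.5518, -0.1512]] [np.float64(-5.5), np.float64(-96.1), np.float64(170.6), np.float64(81.1)]
stand [ 0.56114009 -0.16539651] [np.float64(4.8), np.float64(-85.2), np.float64(-173.3), np.float64(96.4)]
```

View pics/blk.png

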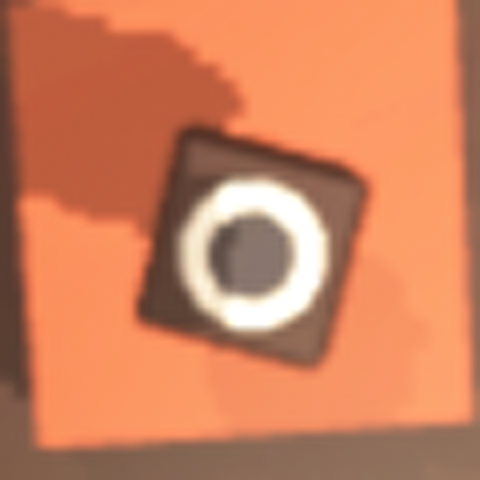

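Run:
```python
from rig import robot
from h import *
yw=np.radians(102.3);R=down(yw);yd=np.array([np.cos(yw),np.sin(yw),0])
k=np.array([.522,.087,0.0])
robot.gripper_to(0.05)
robot.move_ptp(k+[0,0,.16],R)
print(robot.move_linear(k+[0,0,.088],velocity=.1,threshold=8), robot.get_state()["ee_pos"])
robot.gripper_to(0.0);s=robot.get_state();print("open",s["opening"],s["force"],s["ee_pos"])
if s["opening"]>.008:
    p=np.array(s["ee_pos"])
    print(robot.move_linear(p+yd*.108,velocity=.06,threshold=12)); s=robot.get_state();q=np.array(s["ee_pos"]);print("travel",(q-p)@yd,q,s["force"],s["time"])
```

```text
False [0.52235897 0.08719971 0.08850355]
open 8.10975768079402e-05 [0.02169133 0.55294361 0.79570001] [0.52198557 0.08699674 0.08798969]
```

Run:
```python
from rig import robot
from h import *
w=robot.grab_frame("wrist");s=robot.grab_frame("side");
cv2.imwrite("pics/m.png",np.hstack([cv2.resize(w,(400,300)),cv2.resize(s[150:315,200:420],(400,300))])[:,:,::-1])
print(robot.get_state()["opening"],robot.get_state()["time"])
```

```text
0.0003368567906187139 8.3667
```

View pics/m.png

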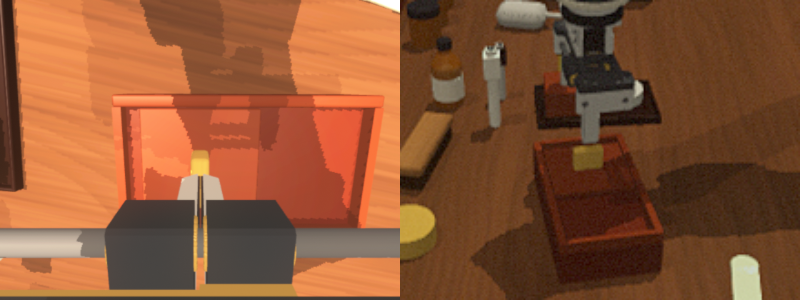

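Run:
```python
from rig import robot
from h import *
D=robot.camera_info("side");W=robot.camera_info("wrist")
def aty(c,u,v,ax,val):
    o,d=ray(c,u,v);return (o+d*(val-o[ax])/d[ax]).round(4)
print("tip side at y=.087",aty(D,304.5,228.6,1,.087),"knobtop side z=.0965",onz(D,303.4,231,.0965).round(4),"knob bottom",onz(D,303.4,150+170*.55,.0645).round(4))
print("tip wrist",aty(W,280,249,0,.522),"knob wrist -x end top",onz(W,200*1.4,152*1.4,.0965).round(4))
f=robot.grab_frame("wrist");s=robot.grab_frame("side");c=robot.grab_frame("scene")
def cr(f,x,y,w=60,h=60): return cv2.resize(f[y-h:y+h,x-w:x+w],(390,390),interpolation=2)
S=robot.camera_info("scene");u,v=cv2.projectPoints(np.array([[.522,.087,.08]]),S["rvec"],S["tvec"],np.array([[S["fx"],0,S["cx"]],[0,S["fy"],S["cy"]],[0,0,1]]),None)[0].ravel().astype(int)
print(u,v)
cv2.imwrite("pics/n.png",np.hstack([cr(c,u,v),cr(f,280,240)])[:,:,::-1])
```

```text
tip side at y=.087 [0.5199 0.087  0.1017] knobtop side z=.0965 [0.5225 0.0899 0.0965] knob bottom [0.5219 0.0978 0.0645]
tip wrist [0.522  0.0875 0.0885] knob wrist -x end top [0.5001 0.0827 0.0965]
314 220
```

View pics/n.png

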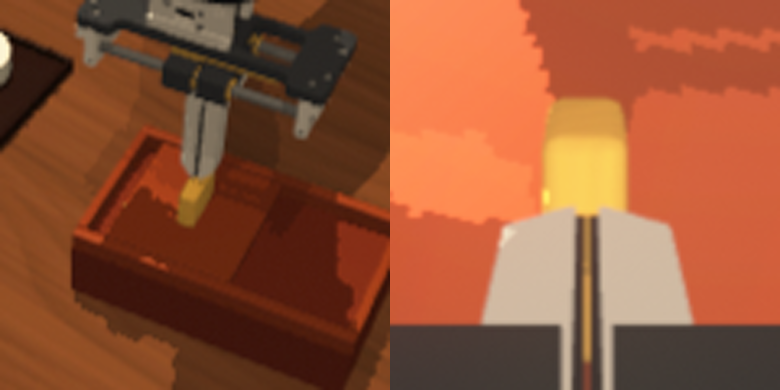

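The pictures show the fingers closed just above the knob, not around it, although the tips should be at 69 mm. I'll check by touch and by finger geometry.

Run:
```python
from rig import robot
from h import *
import pickle
c1,f1,_,_=pickle.load(open("w.pkl","rb"))
a,b=ray(c1,187,246),ray(c1,373,246)
ang=np.linalg.norm(a[1]/a[1][2]-b[1]/b[1][2]);dz=.094/ang
print("fx",c1["fx"],"tip z by 94mm:",a[0][2]-dz,"TCP z .34; x there",(a[0]-a[1]/a[1][2]*dz))
p=np.array(robot.get_state()["ee_pos"])
print(robot.move_linear([p[0],p[1],.066],velocity=.02,threshold=3));s=robot.get_state();print(s["ee_pos"],s["force"],s["opening"],s["time"])
```

```text
fx 375.73633183450727 tip z by 94mm: 0.35709656916327265 TCP z .34; x there [ 0.52445069 -0.11301162  0.35709657]
True
[0.52202913 0.08695849 0.07838253] [-0.65698871 -0.47598604  6.36551392] 0.00019069416471307043 9.125
```

Touch and geometry agree: the fingertips end about 18 mm behind the reported TCP rather than 19 mm ahead. I'll correct heights by −37 mm.

Run:
```python
from rig import robot
from h import *
OFF=.037
yw=np.radians(102.3);R=down(yw);yd=np.array([np.cos(yw),np.sin(yw),0])
p=np.array(robot.get_state()["ee_pos"])
robot.move_linear([p[0],p[1],.10],velocity=.15); robot.gripper_to(0.05)
print(robot.move_linear([.522,.088,.0895-OFF],velocity=.08,threshold=8), robot.get_state()["ee_pos"])
robot.gripper_to(0.0);s=robot.get_state();print("open",s["opening"],s["force"],s["ee_pos"])
if s["opening"]>.008:
    p=np.array(s["ee_pos"])
    print(robot.move_linear(p+yd*.108,velocity=.06,threshold=12)); s=robot.get_state();q=np.array(s["ee_pos"]);print("travel",(q-p)@yd,q,s["force"],s["time"])
```

```text
False [0.52209925 0.08823462 0.05262002]
open 0.013850400884592216 [ 0.5399285  -1.64127148  2.1685401 ] [0.52205742 0.0878705  0.05258591]
True
travel 0.08537112051563739 [0.50410767 0.17133363 0.05257691] [ 0.80670045 -6.21825476  7.68422465] 13.0083
```

Run:
```python
from rig import robot
from h import *
import pickle
yw=np.radians(102.3);R=down(yw);yd=np.array([np.cos(yw),np.sin(yw),0])
p=np.array(robot.get_state()["ee_pos"])
print(robot.move_linear(p+yd*.012,velocity=.02,threshold=15));s=robot.get_state();q=np.array(s["ee_pos"]);print("more",(q-p)@yd,q,s["force"])
robot.gripper_to(.05);print(robot.get_state()["opening"])
robot.move_linear([q[0],q[1],.14],velocity=.2)
robot.move_ptp([.50,.09,.25],R)
c=robot.camera_info("wrist");f=robot.grab_frame("wrist");pickle.dump((c,f),open("w3.pkl","wb"))
cv2.imwrite("pics/w3.png",cv2.resize(f[100:310,100:460][:,:,::-1],None,fx=2.2,fy=2.2,interpolation=2));print(robot.get_state()["time"])
```

```text
True
more -9.773743897788097e-05 [0.50413114 0.17123871 0.05255412] [-0.58677716 -1.91693101  8.73948729]
0.05000968436387707
15.2833
```

View pics/w3.png

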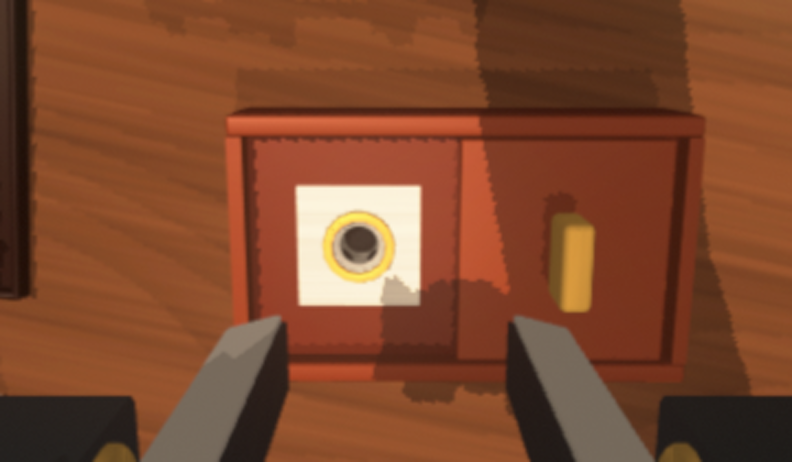

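The hatch is fully open: the panel touches the end wall and the knob has moved to the right. The collet ring is at crop (359,246). Next is the tube.

Run:
```python
from rig import robot
from h import *
import pickle
c,f=pickle.load(open("w3.pkl","rb"))
hsv=cv2.cvtColor(f,cv2.COLOR_RGB2HSV);m=cv2.inRange(hsv,(20,120,120),(35,255,255));m[:,:240]=0;m[:,290:]=0;m[:190]=0;m[235:]=0
e=cv2.fitEllipse(cv2.convexHull(cv2.findNonZero(m)));print(e);M=onz(c,*e[0],.054);print("mouth",M)
kn=onz(c,100+582/2.2,100+224/2.2,.0965);kn2=onz(c,100+575/2.2,100+310/2.2,.0965);print("knob ends",kn,kn2,"dist y",np.linalg.norm((kn+kn2)[:2]/2-M[:2]))
T=np.array([.562,-.164,0])
best=None
for d in(78.5,-101.5):
    R=down(np.radians(d));q=robot.ik(T+[0,0,.089],R);q2=robot.ik(np.array([M[0],M[1],.1]),R)
    print(d,None if q is None else np.round(q,2),None if q2 is None else np.round(q2,2))
    if q is not None and q2 is not None and (best is None or abs(q[6])<best[0]): best=(abs(q[6]),R)
R=best[1]
robot.move_ptp(T+[0,0,.17],R)
print(robot.move_linear(T+[0,0,.089],velocity=.1,threshold=8))
robot.gripper_to(0);s=robot.get_state();print(s["opening"],s["ee_pos"],s["force"],s["time"])
```

```text
((262.5134582519531, 211.78721618652344), (31.111730575561523, 32.21310043334961), 118.33165740966797)
mouth [0.52596623 0.07633199 0.054     ]
knob ends [0.48605127 0.16930294 0.0965    ] [0.52424161 0.17645652 0.0965    ] dist y 0.09876704200236043
78.5 [ 0.8   0.57 -0.76  1.78  0.47  0.98  1.22] [ 0.48  0.49 -0.85  1.91  0.45  0.95  0.78]
-101.5 [-0.52  0.73  1.08  1.83 -0.74  1.06 -0.92] [-1.02  0.6   1.09  1.95 -0.64  0.99 -1.4 ]
False
0.02592037228063593 [ 0.56207336 -0.16402653  0.08915035] [-0.76220968 -0.32109793  1.53142892] 19.1417
```

Run:
```python
from rig import robot
from h import *
import pickle
p=np.array(robot.get_state()["ee_pos"])
print(robot.move_linear([p[0],p[1],.185],velocity=.12,threshold=15))
s=robot.get_state();print(s["opening"],s["force"])
Rr=np.array(s["tool_rot"])
robot.move_linear([.526,.0765,.185],velocity=.2)
robot.move_linear([.526,.0765,.150],velocity=.1)
s=robot.get_state();print(s["ee_pos"],s["opening"],s["force"],s["time"])
o=[];C={}
for n in("wrist","scene","side"):
    c=robot.camera_info(n);f=robot.grab_frame(n)
    K=np.array([[c["fx"],0,c["cx"]],[0,c["fy"],c["cy"]],[0,0,1]])
    u,v=cv2.projectPoints(np.array([[.526,.0765,.075]]),c["rvec"],c["tvec"],K,None)[0].ravel().astype(int)
    x0,y0=max(u-32,0),max(v-48,0);g=f[y0:y0+80,x0:x0+65];print(n,x0,y0,g.shape);C[n]=(c,f,x0,y0)
    o.append(cv2.resize(g,(260,320),interpolation=2))
pickle.dump(C,open("c.pkl","wb"));cv2.imwrite("pics/fit.png",np.hstack(o)[:,:,::-1])
```

```text
False
0.02608537289358461 [-0.39875218 -0.18602135 -1.2004656 ]
[0.52603991 0.07598675 0.15001073] 0.025931219545403242 [ 0.51250891 -0.22013443 -1.39201991] 21.9583
wrist 248 169 (80, 65, 3)
scene 277 172 (80, 65, 3)
side 269 186 (80, 65, 3)
```

View pics/fit.png

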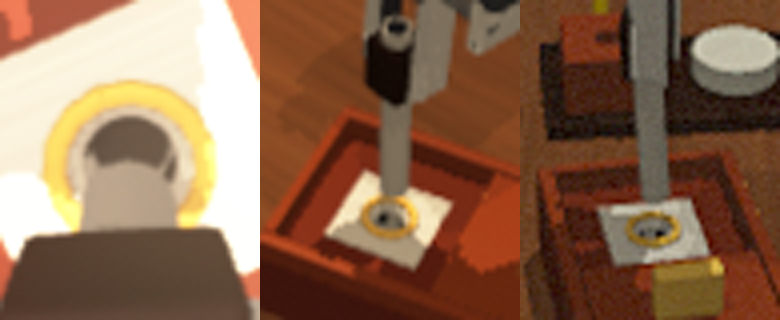

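Run:
```python
from h import *
import pickle
C=pickle.load(open("c.pkl","rb"));S=C["scene"][0];D=C["side"][0];W=C["wrist"][0]
print("foot",tri(ray(S,310.75,219.3),ray(D,302,235.2)).round(4),"ring",tri(ray(S,309,226.25),ray(D,302.2,243.2)).round(4))
for c,f,r in((S,(310.75,219.3),(309,226.25)),(D,(302,235.2),(302.2,243.2))): print(onz(c,*f,.075).round(4),onz(c,*r,.054).round(4))
print("ring wrist",onz(W,248+129/4,169+160/4,.054).round(4))
```

```text
foot [0.5249 0.0795 0.0779] ring [0.5243 0.076  0.0501]
[0.521 0.077 0.075] [0.5262 0.0771 0.054 ]
[0.5257 0.0776 0.075 ] [0.5248 0.0826 0.054 ]
ring wrist [0.5279 0.076  0.054 ]
```

Run:
```python
from rig import robot
from h import *
x,y=.5265,.0765
robot.move_linear([x,y,.150],velocity=.05)
b=np.array(robot.get_state()["force"])
hit=robot.move_linear([x,y,.118],velocity=.02,threshold=4)
s=robot.get_state();print(hit,np.round(s["ee_pos"],4),np.round(np.array(s["force"])-b,2),np.round(s["moment"],3),s["time"])
```

```text
False [0.5266 0.0764 0.1181] [ 2.13 -2.43  1.75] [-0.674 -0.327  0.003] 24.1083
```

Run:
```python
from rig import robot
from h import *
b=np.array([.5,-.2,-1.4])
x,y=.527,.0759
robot.move_linear([x,y,.1175],velocity=.01)
z=.1175;L=[]
while z>.083:
    z-=.0008; hit=robot.move_linear([x,y,z],velocity=.008,threshold=9)
    s=robot.get_state();F=np.array(s["force"])-b;L.append(F[2])
    print(f"{z:.4f} {s['ee_pos'][2]:.4f} {hit:d}",F.round(1),f"{s['time']:.2f}")
    ref=np.median(L[-8:-2]) if len(L)>7 else 5
    if F[2]>ref+6.5 or F[2]>17: print("stop",ref);break
    if s["time"]>42: break
```

```text
0.1167 0.1166 0 [-0.1 -0.  -0.1] 24.61
0.1159 0.1159 0 [0.  0.2 0.2] 24.86
0.1151 0.1151 0 [ 0.5 -0.8  0.6] 25.11
0.1143 0.1143 0 [ 1.2 -1.5  1. ] 25.36
0.1135 0.1134 0 [-0.3 -2.2 -0.3] 25.61
0.1127 0.1126 0 [ 0.2 -1.3  1.8] 25.86
0.1119 0.1118 0 [ 0.5 -0.8  2.3] 26.11
0.1111 0.1110 0 [ 0.2 -1.2  1.2] 26.36
0.1103 0.1102 0 [ 0.6 -0.4  1.9] 26.61
0.1095 0.1094 0 [ 1.1 -0.1  2.5] 26.86
0.1087 0.1087 0 [ 1.7 -0.4  2.6] 27.11
0.1079 0.1078 0 [ 0.4 -0.3  1.6] 27.36
0.1071 0.1070 0 [ 1.8 -0.6  0.7] 27.61
0.1063 0.1062 0 [ 1.1 -0.5  0.8] 27.86
0.1055 0.1054 0 [ 0.9 -0.5  1.8] 28.11
0.1047 0.1047 0 [ 0.4 -0.   2. ] 28.36
0.1039 0.1038 0 [1.1 0.4 2. ] 28.61
0.1031 0.1030 0 [-0.5 -0.2  2.8] 28.86
0.1023 0.1022 0 [ 0.1 -0.8  3.1] 29.11
0.1015 0.1015 0 [-0.3 -1.1  5. ] 29.36
0.1007 0.1010 0 [-1.5 -1.5 11.4] 29.61
stop 2.0229098909198675
```

Run:
```python
from rig import robot
from h import *
b=np.array([.5,-.2,-1.4])
x,y=.527,.0759;z=.1007
def rd(t=""):
    s=robot.get_state();F=np.array(s["force"])-b;print(t,f"{z:.4f} {s['ee_pos'][2]:.4f}",F.round(1),round(s["opening"],4),f"{s['time']:.2f}");return F[2]
rd("start")
for i in range(8):
    z-=.0003;robot.move_linear([x,y,z],velocity=.005,threshold=6)
    if rd()>16: break
robot.pause(.4);rd("hold")
```

```text
start 0.1007 0.1010 [-1.5 -1.5 11.4] 0.0259 29.61
 0.1004 0.1009 [-3.1 -0.2 14.3] 0.026 29.86
 0.1001 0.1007 [-2.9 -0.8 17.4] 0.0263 30.11
hold 0.1001 0.1007 [-3.2 -1.3 19.1] 0.026 30.51
```

Run:
```python
from rig import robot
from h import *
robot.gripper_to(.05);robot.pause(.2);s=robot.get_state();print(s["ee_pos"],s["force"])
p=np.array(s["ee_pos"]);robot.move_linear([p[0],p[1],.20],velocity=.12)
robot.move_linear([.45,-.05,.27],velocity=.2);robot.pause(.3)
print(robot.get_state()["force"],robot.get_state()["time"])
o=[]
for n in("scene","side"):
    c=robot.camera_info(n);f=robot.grab_frame(n)
    K=np.array([[c["fx"],0,c["cx"]],[0,c["fy"],c["cy"]],[0,0,1]])
    P=np.array([[.526,.0765,.1],[.526,.0765,.026+.14],[.526,.0765,.054]])
    q=cv2.projectPoints(P,c["rvec"],c["tvec"],K,None)[0][:,0];u,v=q[0].astype(int)
    x0,y0=u-50,v-60;g=f[y0:y0+120,x0:x0+100];k=4;g=cv2.resize(g,None,fx=k,fy=k,interpolation=2)
    print(n,"expected top in crop",((q[1]-[x0,y0])*k).round(0),"mouth",((q[2]-[x0,y0])*k).round(0));o.append(g)
cv2.imwrite("pics/end.png",np.hstack(o)[:,:,::-1])
```

```text
[0.52699751 0.07590446 0.10010075] [ 0.054397   -0.75066675 -0.37083462]
[-0.44870557  0.35627155 -0.08505569] 33.5333
scene expected top in crop [208. 162.] mouth [195. 292.]
side expected top in crop [202. 151.] mouth [199. 303.]
```

View pics/end.png

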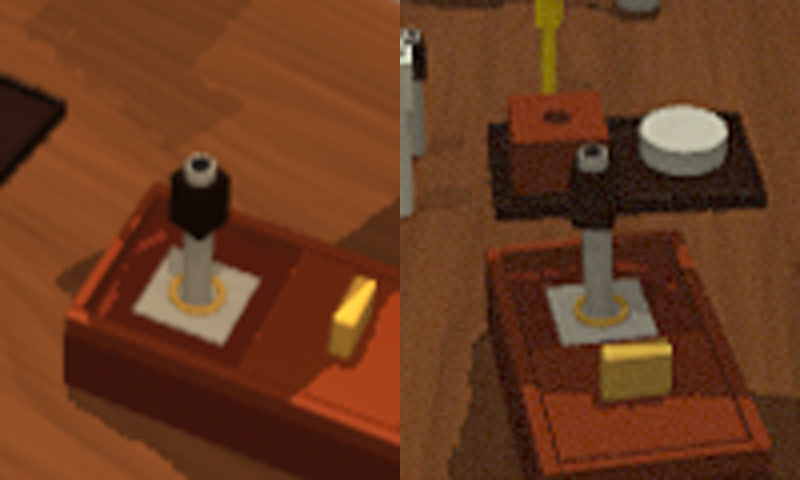

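The tube is in at the expected depth, but it may lean a few hundredths of a radian. I'll measure the tilt from above with the wrist camera.

Run:
```python
from rig import robot
from h import *
import pickle
R=down(np.radians(102.3))
robot.move_ptp([.50,.09,.25],R)
c=robot.camera_info("wrist");f=robot.grab_frame("wrist");pickle.dump((c,f),open("w4.pkl","wb"))
K=np.array([[c["fx"],0,c["cx"]],[0,c["fy"],c["cy"]],[0,0,1]])
q=cv2.projectPoints(np.array([[.526,.0763,.166],[.526,.0763,.158],[.526,.0763,.054]]),c["rvec"],c["tvec"],K,None)[0][:,0];print(q)
u,v=q.mean(0).astype(int);x0,y0=u-50,v-50
print(x0,y0,((q-[x0,y0])*6).round(0).tolist(),robot.get_state()["time"])
cv2.imwrite("pics/tilt.png",cv2.resize(f[y0:y0+100,x0:x0+100][:,:,::-1],None,fx=6,fy=6,interpolation=2))
```

```text
[[255.44788133 242.31970211]
 [256.09252462 239.36015232]
 [262.21234496 211.26412889]]
207 180 [[291.0, 374.0], [295.0, 356.0], [331.0, 188.0]] 36.325
```

View pics/tilt.png

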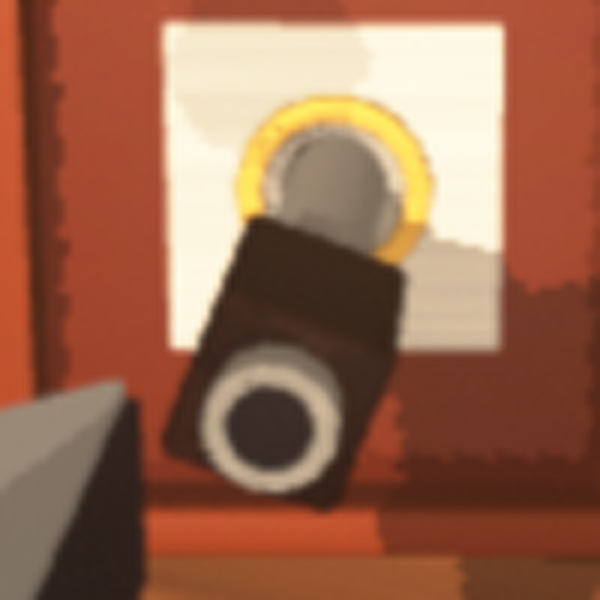

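```bash
cat > tilt.py <<'E'
from rig import robot
from h import *
import pickle
def ringtop(c,f,guess):
    u,v=map(int,guess);g=cv2.cvtColor(f[v-16:v+16,u-16:u+16],cv2.COLOR_RGB2HSV)
    m=((g[...,2]>120)&(g[...,1]<90)).astype(np.uint8)
    n,l,st,_=cv2.connectedComponentsWithStats(m);i=1+np.argmin([np.hypot(*(np.argwhere(l==j).mean(0)-16)) for j in range(1,n)])
    e=cv2.fitEllipse(cv2.convexHull(np.argwhere(l==i)[:,::-1].astype(np.int32)));return np.array(e[0])+[u-16,v-16],e[1]
E
python3 - <<'E'
from tilt import *
c,f=pickle.load(open("w4.pkl","rb"));S=robot.camera_info("scene");D=robot.camera_info("side")
w=np.array([207+271/6,180+425/6]);print(w,ringtop(c,f,w))
P0=[.526,.0765,.1]
def base(c):
    K=np.array([[c["fx"],0,c["cx"]],[0,c["fy"],c["cy"]],[0,0,1]]);q=cv2.projectPoints(np.array([P0]),c["rvec"],c["tvec"],K,None)[0].ravel().astype(int);return q-[50,60]
s=base(S)+np.array([201,158])/4;d=base(D)+np.array([193,151])/4
m=np.array([207+336/6,180+190/6]);ms=base(S)+np.array([197,294])/4;md=base(D)+np.array([201,310])/4
rr=[ray(c,*w),ray(S,*s),ray(D,*d)];print("top3",tri(*rr),"s+d",tri(*rr[1:]),"w@.166",onz(c,*w,.166))
mm=[ray(c,*m),ray(S,*ms),ray(D,*md)];print("mouth3",tri(*mm),"s+d",tri(*mm[1:]))
for y in(-11.5,168.5):
    q=robot.ik([.526,.0763,.1007],down(np.radians(y)));print(y,None if q is None else np.round(q,2))
E
```

```text
[252.16666667 250.83333333] (array([251.80713272, 249.96325493]), (22.631711959838867, 23.059720993041992))
top3 [0.53107727 0.07526462 0.1686311 ] s+d [0.52975337 0.07416765 0.16719631] w@.166 [0.53344021 0.07515935 0.166     ]
mouth3 [0.52543153 0.07751726 0.05097868] s+d [0.52414935 0.07675828 0.04965637]
-11.5 [ 0.27  0.41 -0.58  1.91  0.28  0.9  -0.65]
168.5 [ 0.66  0.63 -1.14  1.9   0.66  1.05  2.18]
```

Run:
```python
from tilt import *
R=down(np.radians(-11.5));x,y=.5262,.0765
robot.gripper_to(.06)
robot.move_ptp([x,y,.20],R)
robot.pause(.2);b=np.array(robot.get_state()["force"])
hit=robot.move_linear([x,y,.1005],velocity=.08,threshold=6)
def rd(t=""):
    s=robot.get_state();F=np.array(s["force"])-b;print(t,np.round(s["ee_pos"],4),F.round(1),round(s["opening"],4),f"{s['time']:.2f}");return F[2]
rd(hit)
if not hit:
    robot.gripper_to(0);rd("grip")
    z=.1005
    for i in range(20):
        z-=.0003;robot.move_linear([x,y,z],velocity=.005,threshold=6)
        if rd()>15: break
    robot.pause(.4);rd("hold")
```

```text
False [0.5265 0.0765 0.1009] [-1.2 -0.6  0. ] 0.0602 40.02
grip [0.5263 0.0765 0.1006] [-0.8  0.3  1.8] 0.0259 40.65
 [0.5264 0.0766 0.1005] [-0.3  1.1  5.7] 0.0263 40.90
 [0.5265 0.0766 0.1003] [-1.7  0.5  8.6] 0.0258 41.15
 [0.5265 0.0766 0.1001] [-2.4  0.2  9.5] 0.0262 41.40
 [0.5266 0.0767 0.1   ] [-3.4  0.3 12.4] 0.0263 41.65
 [0.5267 0.0767 0.0998] [-3.3 -1.  15.6] 0.0259 41.90
hold [0.5266 0.0767 0.0998] [-3.1 -0.2 14.2] 0.026 42.30
```

Run:
```python
from tilt import *
robot.gripper_to(.06);robot.pause(.1)
robot.move_linear([.5266,.0767,.20],velocity=.12)
robot.move_ptp([.50,.09,.25],down(np.radians(102.3)));robot.pause(.3)
c=robot.camera_info("wrist");f=robot.grab_frame("wrist")
K=np.array([[c["fx"],0,c["cx"]],[0,c["fy"],c["cy"]],[0,0,1]])
q=cv2.projectPoints(np.array([[.526,.0763,.166]]),c["rvec"],c["tvec"],K,None)[0].ravel()
w,a=ringtop(c,f,q);print("expect",q,"got",w,a,"top",onz(c,*w,.166))
s=robot.get_state();print(s["force"],s["time"])
f=robot.grab_frame("scene");f2=robot.grab_frame("side")
for n,ff in(("scene",f),("side",f2)):
    C=robot.camera_info(n);KK=np.array([[C["fx"],0,C["cx"]],[0,C["fy"],C["cy"]],[0,0,1]]);g=cv2.projectPoints(np.array([[.528,.0763,.166]]),C["rvec"],C["tvec"],KK,None)[0].ravel()
    try: w2,a2=ringtop(C,ff,g);print(n,g,w2,a2)
    except Exception as e: print(n,e)
```

```text
expect [255.42269599 242.18711064] got [255.32287788 242.50599861] (22.868654251098633, 23.671592712402344) top [0.52627342 0.07627529 0.166     ]
[0.20416909 0.42856244 0.98734212] 46.1667
scene [311.4207977  194.02757077] [311.86951256 193.25821304] (5.970320701599121, 6.7777862548828125)
side OpenCV(4.12.0) /io/opencv/modules/imgproc/src/shapedescr.cpp:361: error: (-201:Incorrect size of input array) There should be at least 5 points to fit the ellipse in function 'fitEllipseNoDirect'
```

The top is now within about 0.5 mm of plumb over the mouth, and the height is as expected. Handing in.

Run:
```python
from rig import robot
robot.pause(.3);print(robot.get_state()["time"],robot.get_state()["joint_vel"]);print(robot.sign_off())
```

```text
46.5667 [-0.00080391  0.0010783  -0.00043369  0.00133448 -0.00056693  0.0004861
 -0.00097491]
the job is handed in; nothing more can be done
None
```

I slid the hatch fully open, pushed the tube into the collet until it bottomed on the rubber seat, and let go. I handed the job in at 46.6 s of the 64 s allowed.

**Last checks**
- **Hatch:** its knob sits 99 mm from the collet along the box's y, so it is fully open.
- **Depth:** the foot is about 24 mm down. The last press was about 14–16 N at the wrist, held 0.4 s, against a firm bottom. The hardest push was about 19 N.
- **Upright:** after the last release, the wrist camera put the tube's top within about 0.5 mm of plumb over the mouth. The scene view agrees to about 1 px. The same check failed in the side view because the ring could not be picked out.
- **Released:** the gripper is open and clear of the tube.

**What disagreed or went wrong**
- **Finger position:** the fingertips lie about 18 mm behind the reported TCP, not 19 mm ahead. The first knob grasp closed above the knob because of this. I confirmed the offset by touch and from the image, then corrected the heights.
- **Tilt:** after the first insertion the tube leaned about 0.05–0.06 rad, close to the limit. I regripped it across the other pair of sides, straightened it and pressed it down again.
- **Seal drag:** it read about 2 N between the slow steps, slightly below the stated 3–8 N.
- **Bystanders:** I did not measure their positions at the end; there were no unexpected contacts on the way.

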